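# Sweep the loose bottle caps into the catch tray

## Task

Three milk-bottle caps (red, green and blue) are scattered on the worktop: with closed fingers, sweep all three along the worktop through the open mouth of the steel catch tray on the right, until each lies flat and completely inside it, then take the hand away. Only push them: the caps must stay on the worktop, neither picked up nor tipped over, and everything else on the worktop stays where it stands.

Things in the scene. Friction and masses are not known exactly. Their poses are not given: they have to be found in the camera images.
- cap_red: red plastic screw cap of a milk bottle, a flat disc 42 mm in diameter and 16 mm high, ribbed round the side, 15 to 40 g, lying closed side up and loose on the worktop; origin at the centre of its underside, z up
- cap_green: green plastic screw cap of a milk bottle, a flat disc 42 mm in diameter and 16 mm high, ribbed round the side, 15 to 40 g, lying closed side up and loose on the worktop; origin at the centre of its underside, z up
- cap_blue: blue plastic screw cap of a milk bottle, a flat disc 42 mm in diameter and 16 mm high, ribbed round the side, 15 to 40 g, lying closed side up and loose on the worktop; origin at the centre of its underside, z up
- catch_tray: fixed three-sided steel tray, dark floor level with the worktop (no step). Origin at the centre of its underside, z up, y out of the open mouth, x across. Inside x = -55 to 55 mm; back wall's inner face y = -66 mm, mouth y = 70 mm; walls 4 mm thick, 31 mm high, flaring outward from y = 70 to 91 mm. The caps fit in a row or side by side; a later one may shove earlier ones on
- espresso_cup: white espresso cup, 61 mm wide (85 with handle), 53 mm high, loose, stands upright; origin on the underside; a bystander
- kitchen_timer: round white timer with a red dial, 67 mm in diameter, 40 mm high, loose; origin at the centre of its underside; a bystander
- sugar_shaker: glass sugar pourer, 65 mm in diameter, 154 mm high, loose; origin at the centre of its underside; a bystander
- tamper: coffee tamper with a wooden knob, 58 mm in diameter, 88 mm high, standing loose; origin at the centre of its underside; a bystander
- dose_scale: small flat black scale, 105 x 66 x 16 mm, loose; origin at the centre of its underside; a bystander
Mind the look-alikes: they are no part of the job. Several things have the shape of the cap_blue; the one meant has the colours described above.

How it is judged:
At the end, for the whole second after the job is handed in: All three caps lie flat and at rest on the floor of the catch tray, each with its centre at least 18 mm inside the mouth (3 mm of a cap may show) and within the tray's width (x of cap_red in the frame of catch_tray between -0.05 and 0.05 m and y of cap_red in the frame of catch_tray between -0.08 and 0.052 m and height (world z) of cap_red between -0.004 and 0.006 m and angle between each of cap_red, cap_green, cap_blue's own z axis and vertical below 0.2 rad and linear speed of each of cap_red, cap_green, cap_blue below 0.02 m/s and x of cap_green in the frame of catch_tray between -0.05 and 0.05 m and y of cap_green in the frame of catch_tray between -0.08 and 0.052 m and height (world z) of cap_green between -0.004 and 0.006 m and x of cap_blue in the frame of catch_tray between -0.05 and 0.05 m and y of cap_blue in the frame of catch_tray between -0.08 and 0.052 m and height (world z) of cap_blue between -0.004 and 0.006 m); the robot touches nothing.
It fails at once if a cap is lifted off the worktop (height (world z) of any of cap_red, cap_green, cap_blue above 0.015 m).
It fails at once if a cap is tipped over (angle between any of cap_red, cap_green, cap_blue's own z axis and vertical above 0.6 rad).
It fails at once if the espresso cup, timer, sugar shaker, tamper or scale is moved by more than 2 cm (distance of any of espresso_cup, kitchen_timer, sugar_shaker, tamper, dose_scale from where it was at the start of the episode above 0.02 m).
It fails at once if one of those is tipped over (angle between any of espresso_cup, kitchen_timer, sugar_shaker, tamper, dose_scale's own z axis and vertical above 0.3 rad).
It also fails if it takes over 72 s, if anything falls off the work surface, if the arm or the gripper's body presses on something with over 40 N, if the wrist force passes 120 N, or if a joint passes its speed limit or range.

## Robot

A 6-joint arm with a two-finger parallel gripper is mounted at the origin on a cart in front of the work surface, level with it; the furniture and walls round the work are solid. World frame = base frame: x ahead of the robot, y to its left, z up, the work surface at z = 0. Lengths are in m, angles in rad, forces in N, time in s.
With the tool pointing down it reaches from about 0.425 to 0.95 m from the base axis. Payload 3.5 kg.
Tool frame: the origin (TCP) lies midway between the tips of the shut fingers; the grasp point (between the pads) lies 19 mm behind it; z points along the fingers, y is the line along which they close (so a half turn about z gives the same grasp; the last joint's range is limited). The gripper opens to 85 mm and grips with 20 to 120 N. Pads are 22 mm wide; open, the fingers measure 114 mm over their backs; the gripper's body (76 mm by 85 mm) begins 54 mm behind the grasp point. The pads swing forward as they close: fully open they stand 13 mm farther back than shut.
Start: joints at [-1.472, 0.286, 1.577, -0, 1.279, -0.15], TCP at [0.166, -0.654, 0.231] pointing down, gripper open.
Joint ranges: [-2.77, 2.77], [-0.9, 2.22], [0.21, 2.48], [-1.53, 4.67], [0.24, 2.81], [-2.84, 2.84]. Speed limits (rad/s): [2.79, 2.79, 3.14, 3.14, 3.14, 3.14].

## Interface

Orientations are given as a unit quaternion [x, y, z, w].
In Python, from plant import get_state, read_camera, ctrl gives the robot as it stands.
- The arm moves only by the shell command python3 -m crank 'ROWS' [FORCE]. ROWS is JSON, a list of rows, each a list of 3 entries, a list of its own where there are three numbers: the shift along the tool's x, y, z in mm, then the turn about the tool's z in degrees, then the closure in counts, from 0 (fully open) to 255 (shut). In form: [[[tx, ty, tz], yaw, claw], ...]. A call has 1 to 10 rows; each row is the pose to reach, as a shift and turn from the pose commanded when the call began, along the tool's axes at that moment; what a row does not reach only later rows make up. A row lasts 1/10 s, in which the tool goes at most 50 mm and 8.59 degrees, less where a joint would pass 70% of its speed; a pose out of reach is approached as far as the arm can. A call with a gripper value outside its range is refused whole. The fingers move at their own pace and stop on an object; FORCE is the grip in N (left out, the last holds). Time passes only in rows, so rows that repeat a pose let the fingers close. It gives the time, the measured TCP pose, the force, the opening and the grip force at its end, in the units of the state.
- get_state(): the state, without advancing time (a new reading comes with each control period).
- read_camera(name): name is "scene" or "top" or "wrist"; returns a dict with "frame" (384x512x3 uint8, blue, green, red), "range_z" (384x512 float32, m along the optical axis (not along the pixel's ray), 0 where there is no reading), "vfov" (degrees; the focal length in pixels is half the picture's height over the tangent of half this angle, whatever the lens; pixels are square), "cx", "cy" (the principal point, pixels), "k1" (the pictures are not rectified: a ray, as slopes to the right and down, at radius r is drawn at 1 + k1 r^2 times it, then the intrinsics apply), "origin" and "orientation" of the camera in the world. Camera axes: x right, y down, z forward; pixel columns grow to the right and rows downward; lengths in m; the calibration is good to about 2 mm. A picture is of the moment at which its call begins.
- ctrl.sign_off(): hands the job in; it is judged then, once.
The state is a dict: "time": time; "qpos": joint angles; "dq": joint speeds; "joint_efforts": joint torques, N m; "eef_pos": TCP position; "tcp_rot": TCP orientation; "contact_force": force on the tool from outside, world axes, zero at the start; "wrist_torque": the same for the moment, N m; "opening": opening from 0.0 (shut) to 1.0 (fully open); "finger_force": force on a finger pad.
Only numpy, scipy, OpenCV 4.12 (cv2) and the standard library are available. Lean on these libraries where they do the work, as an engineer would, in place of code of your own. Each camera call takes 0.05 s, during which the arm holds its last target. There are 200 camera calls.

## Working session

There is one attempt and no reset: what is moved stays moved. The work goes in short steps, Python scripts to look and compute and a shell command to move; the robot and the scene stay as the last step left them, time stands still between calls to the robot, and variables do not carry over. Pictures are saved under pics/ and viewed, at most 10 in all, crops included, and the job is handed in when it is done.

```bash
mkdir -p pics; cat > h.py <<'E'
import numpy as np,cv2,pickle
from scipy.spatial.transform import Rotation as R
from plant import get_state, read_camera, ctrl
def shot(n,f):
    c=read_camera(n); cv2.imwrite('pics/'+f+'.png',c['frame']); pickle.dump(c,open(f+'.pkl','wb')); return c
def load(f): return pickle.load(open(f+'.pkl','rb'))
def ray(c,u,v):
    f=192/np.tan(np.radians(c['vfov'])/2)
    K=np.array([[f,0,c['cx']],[0,f,c['cy']],[0,0,1.]])
    p=cv2.undistortPoints(np.array([[[u,v]]],float),K,np.array([c['k1'],0,0,0.]))[0,0]
    return np.array([p[0],p[1],1.])
def M(c): return R.from_quat(c['orientation']).as_matrix()
def onz(c,u,v,z):
    d=M(c)@ray(c,u,v); o=np.array(c['origin']); return o+d*(z-o[2])/d[2]
def depth(c,u,v): return np.array(c['origin'])+M(c)@(ray(c,u,v)*c['range_z'][int(round(v)),int(round(u))])
E
python3 - <<'E'
from h import *
s=get_state(); print(s)
for n in('top','scene'):
    c=shot(n,n+'0'); print(n,c['origin'],c['orientation'],c['vfov'],c['k1'])
    cv2.imwrite('pics/%s0.png'%n,cv2.resize(c['frame'],(800,600),interpolation=cv2.INTER_CUBIC))
E
```

```text
{'time': 0.0, 'qpos': array([-1.47200673e+00,  2.87224369e-01,  1.57817675e+00, -3.61502483e-06,
        1.27859059e+00, -1.50001115e-01]), 'dq': array([-0.00156041,  0.00037301,  0.00016592,  0.00230362, -0.00121601,
        0.00033106]), 'joint_efforts': array([-6.12711283e-04, -4.05987453e+01, -2.92622656e+01, -1.21829107e-04,
        5.82441251e-03, -9.26067543e-07]), 'eef_pos': array([ 0.1661684 , -0.65355103,  0.22990817]), 'tcp_rot': array([ 9.92272091e-01,  1.24075213e-01,  2.89817390e-05, -1.19917788e-03]), 'contact_force': array([-0.78915882,  0.18925164, -0.46197743]), 'wrist_torque': array([0.04489764, 0.0612503 , 0.03778395]), 'finger_force': 0.0, 'opening': 0.9976660797889102}
top [0.4624066  0.03712361 1.06084544] [-0.70283058  0.70798815 -0.04399171  0.05335437] 50.818821804729154 -0.14633806777730776
scene [0.31316497 0.40387339 0.90298487] [-0.29615471  0.92254802 -0.23571619  0.07506939] 53.4194268096201 -0.07327253537673363
```

View pics/top0.png

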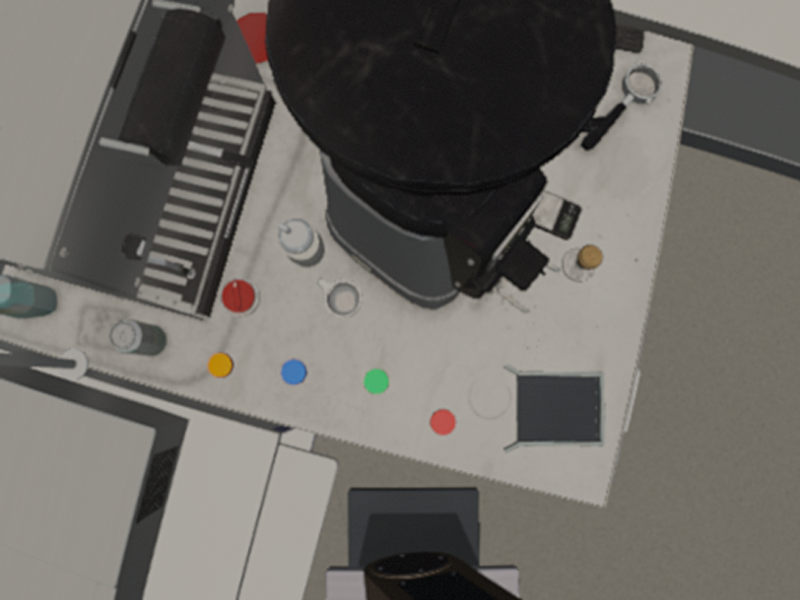

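View pics/scene0.png

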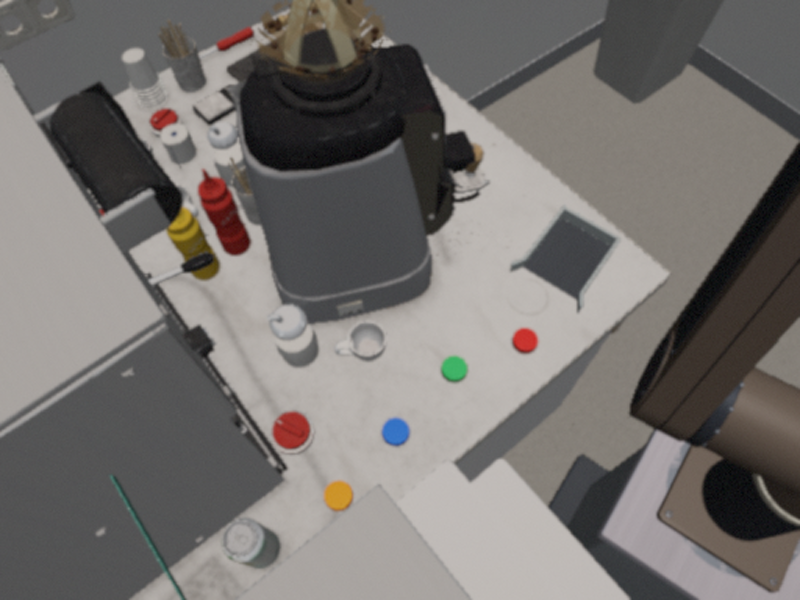

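The top view (800×600) shows the red cap at (443,421), the green at (376,381) and the blue at (293,372). The orange cap at (220,365) is a look-alike. The tray is at (558,408) with its mouth facing left. The cup is at (343,297), the timer at (239,296), the shaker at (300,240) and the tamper at (580,262). Next I'll measure positions and check the caps in an enlarged crop.

```bash
python3 - <<'E'
from h import *
c=load('top0'); s=load('scene0'); k=.64
for n,u,v,z in [('red',443,421,.016),('green',376,381,.016),('blue',293,372,.016),('orange',220,365,.016),('cup',343,297,.053),('timer',239,296,.04),
 ('trayBL',602,376,.031),('trayBR',602,443,.031),('mouthL',518,374,.031),('mouthR',518,441,.031),('flareL',506,367,.031),('flareR',506,449,.031),('edge',604,505,0),('edgeL',340,446,0),('ring',490,397,0)]:
    print(n,onz(c,u*k,v*k,z).round(4),depth(c,u*k,v*k).round(3))
for n,u,v in [('red',525,340),('green',454,368),('blue',396,431)]: print(n,'scene',onz(s,u*k,v*k,.016).round(4))
hs=cv2.cvtColor(c['frame'],cv2.COLOR_BGR2HSV)
for n,u,v in [('red',443,421),('green',376,381),('blue',293,372)]:
    x,y=int(u*k),int(v*k);h=int(hs[y,x,0]);m=np.zeros(hs.shape[:2],bool)
    m[y-14:y+15,x-14:x+15]=True
    m&=(abs((hs[...,0].astype(int)-h+90)%180-90)<12)&(hs[...,1]>110)
    yy,xx=np.nonzero(m); print(n,xx.mean(),yy.mean(),m.sum(),onz(c,xx.mean(),yy.mean(),.014).round(4))
cr=c['frame'][195:325,120:400]; cv2.imwrite('pics/crop.png',cv2.resize(cr,(800,371),interpolation=cv2.INTER_CUBIC))
E
```

```text
red [ 0.3969 -0.0353  0.016 ] [ 0.397 -0.035  0.017]
green [0.4629 0.0739 0.016 ] [0.463 0.074 0.016]
blue [0.4782 0.2114 0.016 ] [0.478 0.211 0.02 ]
orange [0.4897 0.335  0.016 ] [0.49  0.335 0.017]
cup [0.5978 0.1254 0.053 ] [0.604 0.13  0.005]
timer [0.6025 0.299  0.04  ] [0.603 0.3   0.035]
trayBL [ 0.4663 -0.2974  0.031 ] [ 0.466 -0.297  0.033]
trayBR [ 0.3573 -0.2938  0.031 ] [ 0.358 -0.293  0.034]
mouthL [ 0.4719 -0.1577  0.031 ] [ 0.472 -0.158  0.028]
mouthR [ 0.364  -0.1552  0.031 ] [ 0.362 -0.159  0.008]
flareL [ 0.4836 -0.1383  0.031 ] [ 0.484 -0.139  0.027]
flareR [ 0.3515 -0.1354  0.031 ] [ 0.351 -0.136  0.029]
edge [ 0.2506 -0.3051  0.    ] [ 0.25  -0.306 -0.002]
edgeL [0.3556 0.1347 0.    ] [ 0.277  0.207 -0.783]
ring [ 0.4346 -0.1155  0.    ] [ 0.435 -0.115  0.002]
red scene [ 0.3952 -0.0319  0.016 ]
green scene [0.4627 0.0763 0.016 ]
blue scene [0.4773 0.2125 0.016 ]
red 283.0364583333333 269.6875 192 [ 0.3961 -0.0342  0.014 ]
green 240.32947976878611 243.64739884393063 173 [0.4634 0.0748 0.014 ]
blue 187.59782608695653 237.7608695652174 184 [0.479  0.2115 0.014 ]
```

View pics/crop.png

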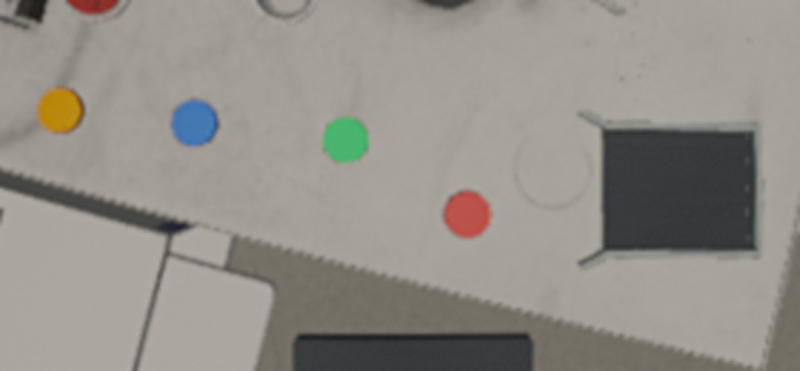

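The crop confirms the blue cap at (194,123), the green at (345,140) and the red at (467,214). The orange one at (60,110) is the look-alike and stays put. The red cap is near the arm's inner reach limit, so I'll test reach there first.

```bash
cat > go.py <<'E'
import sys,numpy as np
from h import *
# targets: x,y,z(m),yaw(deg world of tool x)
s=get_state(); Rt=R.from_quat(s['tcp_rot']).as_matrix(); p=s['eef_pos']
y0=np.degrees(np.arctan2(Rt[1,0],Rt[0,0])); print('at',p.round(4),'yaw',y0.round(1),'F',s['contact_force'].round(1),'q',s['qpos'].round(2),'t',s['time'])
for a in sys.argv[1:]:
    t=[float(v) for v in a.split(',')]
    print(a,(Rt.T@(np.array(t[:3])-p)*1000).round(0),'turn',-round(t[3]-y0,1))
E
python3 go.py 0.44,-0.25,0.2,90 0.44,0.02,0.2,90
```

```text
at [ 0.1662 -0.6536  0.23  ] yaw 14.3 F [ 0.8 -0.6 -0.3] q [-1.47  0.29  1.58 -0.    1.28 -0.15] t 0.1
0.44,-0.25,0.2,90 [ 365. -324.   31.] turn -75.7
0.44,0.02,0.2,90 [ 431. -585.   31.] turn -75.7
```

```bash
python3 -m crank '[[[365,-324,31],-76,255],[[365,-324,31],-76,255],[[365,-324,31],-76,255],[[365,-324,31],-76,255],[[365,-324,31],-76,255],[[365,-324,31],-76,255],[[365,-324,31],-76,255],[[365,-324,31],-76,255],[[365,-324,31],-76,255],[[365,-324,31],-76,255]]' 40; python3 go.py 0.44,0.02,0.12,90 0.44,0.02,0.02,90
```

```text
time: 1.1
eef_pos: [0.4409, -0.2476, 0.1998]
tcp_rot: [0.704, 0.71, 0.0, -0.0]
contact_force: [0.0, -0.1, -0.4]
opening: 0.002
finger_force: 0.0
at [ 0.4409 -0.2476  0.1998] yaw 90.4 F [ 0.  -0.1 -0.4] q [-0.71 -0.06  2.02  0.    1.19 -0.72] t 1.1
0.44,0.02,0.12,90 [268.   1.  80.] turn 0.4
0.44,0.02,0.02,90 [267.   1. 180.] turn 0.4
```

```bash
python3 -m crank '[[[267,0,80],0,255],[[267,0,80],0,255],[[267,0,80],0,255],[[267,0,80],0,255],[[267,0,80],0,255],[[267,0,80],0,255],[[267,0,170],0,255],[[267,0,170],0,255],[[267,0,170],0,255]]'; python3 -m crank '[[[0,-50,0],0,255],[[0,-50,0],0,255],[[0,-50,0],0,255]]'; python3 go.py 0.44,0.02,0.02,90
```

```text
time: 2.0
eef_pos: [0.4332, 0.0181, 0.0248]
tcp_rot: [0.705, 0.709, -0.004, -0.006]
contact_force: [-0.1, -0.5, 0.3]
opening: 0.002
finger_force: 0.0
time: 2.3
eef_pos: [0.3888, 0.0163, 0.0313]
tcp_rot: [0.706, 0.708, 0.0, 0.001]
contact_force: [0.1, -0.9, 1.1]
opening: -0.002
finger_force: 0.0
at [0.3888 0.0163 0.0313] yaw 90.2 F [ 0.1 -0.9  1.1] q [-0.22 -0.08  2.39  0.    0.83 -0.22] t 2.3
0.44,0.02,0.02,90 [ 3. 51. 11.] turn 0.2
```

Reach is fine: the arm gets to x = 0.389 here. I'll descend behind the red cap and push along -y.

```bash
python3 -m crank '[[[3,8,10],0,255],[[3,8,24],0,255],[[3,8,24],0,255]]'; python3 go.py 0.397,0.016,0.007,90
```

```text
time: 2.6
eef_pos: [0.3988, 0.0191, 0.0073]
tcp_rot: [0.706, 0.709, 0.0, 0.001]
contact_force: [0.2, 0.4, -0.8]
opening: -0.0
finger_force: 0.0
at [0.3988 0.0191 0.0073] yaw 90.2 F [ 0.2  0.4 -0.8] q [-0.21  0.01  2.37  0.    0.76 -0.21] t 2.6
0.397,0.016,0.007,90 [-3. -2.  0.] turn 0.2
```

```bash
python3 -m crank '[[[-12,-2,0],0,255],[[-24,-2,0],0,255],[[-36,-2,0],0,255],[[-48,-2,0],0,255],[[-60,-2,0],0,255],[[-72,-2,0],0,255],[[-84,-2,0],0,255],[[-94,-2,0],0,255],[[-100,-2,0],0,255],[[-100,-2,0],0,255]]'; python3 go.py; python3 - <<'E'
from h import *
c=shot('top','top1'); cr=c['frame'][195:325,180:400]; cv2.imwrite('pics/crop1.png',cv2.resize(cr,(800,473),interpolation=cv2.INTER_CUBIC))
E
```

```text
time: 3.6
eef_pos: [0.3956, -0.0813, 0.0064]
tcp_rot: [0.706, 0.708, 0.0, 0.0]
contact_force: [0.8, 0.5, 0.8]
opening: -0.003
finger_force: 0.0
at [ 0.3956 -0.0813  0.0064] yaw 90.2 F [0.8 0.5 0.8] q [-0.46  0.02  2.36 -0.    0.76 -0.46] t 3.6
```

View pics/crop1.png

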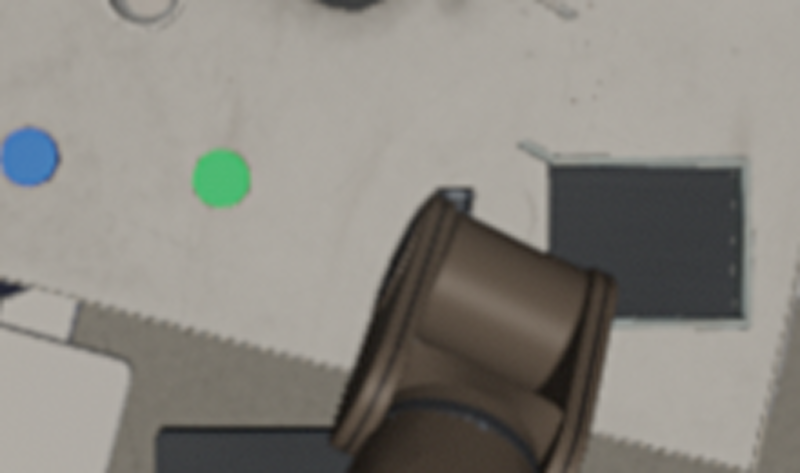

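The arm hides the red cap in this view, so I'll locate it by colour in the scene and wrist cameras.

```bash
cat > caps.py <<'E'
from h import *
import sys
for n in sys.argv[1:]:
    c=shot(n,'last_'+n); hs=cv2.cvtColor(c['frame'],cv2.COLOR_BGR2HSV)
    for nm,h in (('red',0),('green',70),('blue',108)):
        m=((abs((hs[...,0].astype(int)-h+90)%180-90)<12)&(hs[...,1]>110)&(hs[...,2]>50)).astype(np.uint8)
        k,_,st,ce=cv2.connectedComponentsWithStats(m)
        for i in range(1,k):
            if st[i,4]<25: continue
            w=onz(c,*ce[i],.013)
            if .33<w[0]<.55 and -.33<w[1]<.28: print(n,nm,ce[i].round(1),st[i,2:].tolist(),w.round(4))
E
python3 caps.py scene wrist; python3 go.py
```

```text
scene green [290.2 235.8] [16, 15, 184] [0.4635 0.0762 0.013 ]
scene blue [252.9 276. ] [17, 17, 222] [0.4788 0.2129 0.013 ]
wrist red [255.1 323.8] [15, 25, 303] [ 0.3953 -0.1201  0.013 ]
at [ 0.3953 -0.0803  0.0062] yaw 90.3 F [ 0.5  0.4 -0.4] q [-0.45  0.02  2.36  0.    0.76 -0.46] t 3.75
```

```bash
python3 -m crank '[[[-14,0,0],0,255],[[-30,0,0],0,255],[[-46,0,0],0,255],[[-62,0,0],0,255],[[-78,0,0],0,255],[[-94,0,0],0,255],[[-108,0,0],0,255],[[-120,0,0],0,255],[[-130,0,0],0,255],[[-132,0,0],0,255]]'; python3 caps.py wrist; python3 -m crank '[[[20,0,0],0,255],[[20,0,-50],0,255],[[20,0,-70],0,255],[[80,40,-70],0,255],[[80,40,-70],0,255]]';python3 caps.py wrist; python3 go.py
```

```text
time: 4.75
eef_pos: [0.3963, -0.2135, 0.0065]
tcp_rot: [0.706, 0.708, 0.0, 0.0]
contact_force: [-0.2, 0.1, 1.1]
opening: -0.003
finger_force: 0.1
wrist red [255.1 324. ] [15, 24, 310] [ 0.3963 -0.2535  0.013 ]
time: 5.3
eef_pos: [0.437, -0.1311, 0.0776]
tcp_rot: [0.706, 0.708, 0.001, 0.001]
contact_force: [0.0, 0.0, -0.2]
opening: 0.003
finger_force: 0.0
at [ 0.4374 -0.1291  0.077 ] yaw 90.4 F [-0.7  1.1 -0.3] q [-0.51 -0.01  2.22  0.    0.93 -0.52] t 5.35
```

Red is at about (0.396, -0.25), well inside the tray. Green is next, aimed at (0.442, -0.23).

```bash
python3 go.py 0.467,0.126,0.077,86 0.467,0.126,0.007,86
```

```text
at [ 0.4374 -0.1291  0.077 ] yaw 90.4 F [-0.7  1.1 -0.3] q [-0.51 -0.01  2.22  0.    0.93 -0.52] t 5.35
0.467,0.126,0.077,86 [255.  31.   0.] turn 4.4
0.467,0.126,0.007,86 [255.  31.  70.] turn 4.4
```

```bash
python3 -m crank '[[[255,31,0],4.4,255],[[255,31,0],4.4,255],[[255,31,0],4.4,255],[[255,31,0],4.4,255],[[255,31,0],4.4,255],[[255,31,0],4.4,255],[[255,31,40],4.4,255],[[255,31,70],4.4,255],[[255,31,70],4.4,255],[[255,31,70],4.4,255]]'; python3 go.py 0.467,0.126,0.007,86 0.445,-0.19,0.007,86; python3 caps.py scene wrist
```

```text
time: 6.35
eef_pos: [0.465, 0.1224, 0.0061]
tcp_rot: [0.732, 0.681, -0.001, -0.001]
contact_force: [0.6, 0.6, 0.2]
opening: -0.001
finger_force: 0.0
at [0.465  0.1224 0.0061] yaw 85.8 F [0.6 0.6 0.2] q [ 0.05  0.18  2.17 -0.    0.78  0.12] t 6.35
0.467,0.126,0.007,86 [ 4.  2. -1.] turn -0.2
0.445,-0.19,0.007,86 [-313.    3.   -1.] turn -0.2
scene red [373.6 161.4] [16, 16, 204] [ 0.3966 -0.2432  0.013 ]
scene blue [252.9 276. ] [17, 17, 220] [0.4787 0.2129 0.013 ]
wrist green [255.2 323.8] [15, 24, 293] [0.4631 0.082  0.013 ]
wrist blue [271.4  46.7] [103, 101, 8445] [0.479  0.2128 0.013 ]
```

```bash
python3 -m crank '[[[-16,0,0],0,255],[[-32,1,0],0,255],[[-48,1,0],0,255],[[-64,1,0],0,255],[[-80,1,0],0,255],[[-96,1,0],0,255],[[-112,2,0],0,255],[[-128,2,0],0,255],[[-142,2,0],0,255],[[-152,2,0],0,255]]'; python3 caps.py wrist;  python3 go.py 0.445,-0.19,0.007,86
```

```text
time: 7.45
eef_pos: [0.4581, -0.0304, 0.0083]
tcp_rot: [0.733, 0.681, 0.001, 0.002]
contact_force: [0.4, 0.2, 0.4]
opening: -0.0
finger_force: 0.1
wrist green [255.2 323.7] [14, 24, 293] [ 0.4548 -0.0717  0.013 ]
at [ 0.458  -0.0312  0.0082] yaw 85.8 F [-0.1 -0.8 -0.6] q [-0.29  0.13  2.23 -0.    0.77 -0.21] t 7.5
0.445,-0.19,0.007,86 [-159.   -1.    1.] turn -0.2
```

```bash
python3 -m crank '[[[-16,-1,0],0,255],[[-32,-2,0],0,255],[[-48,-4,0],0,255],[[-64,-4,0],0,255],[[-80,-4,0],0,255],[[-96,-4,0],0,255],[[-112,-4,0],0,255],[[-128,-4,0],0,255],[[-144,-4,0],0,255],[[-154,-4,0],0,255]]'; python3 caps.py wrist;python3 -m crank '[[[20,0,0],0,255],[[20,0,-50],0,255],[[20,0,-70],0,255],[[100,0,-70],0,255],[[100,0,-70],0,255]]'; python3 go.py 0.486,0.262,0.077,82 0.486,0.262,0.007,82
```

```text
time: 8.5
eef_pos: [0.4421, -0.1834, 0.0073]
tcp_rot: [0.732, 0.681, 0.0, 0.001]
contact_force: [0.1, 0.5, -0.8]
opening: -0.001
finger_force: 0.1
wrist red [157.6 325. ] [14, 14, 72] [ 0.3883 -0.2214  0.013 ]
wrist green [255.1 323.9] [15, 24, 298] [ 0.4389 -0.2239  0.013 ]
time: 9.05
eef_pos: [0.4493, -0.0811, 0.0778]
tcp_rot: [0.733, 0.681, 0.001, 0.001]
contact_force: [-0.5, 0.9, -0.9]
opening: -0.004
finger_force: 0.0
at [ 0.4493 -0.0811  0.0778] yaw 85.8 F [-0.5  0.9 -0.9] q [-0.4  -0.01  2.22  0.    0.93 -0.33] t 9.05
0.486,0.262,0.077,82 [345.  11.   1.] turn 3.8
0.486,0.262,0.007,82 [345.  11.  71.] turn 3.8
```

Green is in at about (0.439, -0.216). Blue goes behind red, aimed at (0.398, -0.195).

```bash
python3 go.py 0.4885,0.259,0.077,78.7; python3 -m crank '[[[342,14,0],7,255],[[342,14,0],7,255],[[342,14,0],7,255],[[342,14,0],7,255],[[342,14,0],7,255],[[342,14,0],7,255],[[342,14,0],7,255],[[342,14,0],7,255],[[342,14,40],7,255],[[342,14,70],7,255]]';  python3 caps.py wrist scene; python3 go.py 0.4885,0.259,0.007,78.7  0.4045,-0.163,0.007,78.7
```

```text
at [ 0.4493 -0.0811  0.0778] yaw 85.8 F [-0.5  0.9 -0.9] q [-0.4  -0.01  2.22  0.    0.93 -0.33] t 9.05
0.4885,0.259,0.077,78.7 [342.  14.   1.] turn 7.1
time: 10.05
eef_pos: [0.4872, 0.2582, 0.006]
tcp_rot: [0.772, 0.636, 0.001, 0.0]
contact_force: [-1.1, -0.7, -1.1]
opening: 0.0
finger_force: 0.0
wrist blue [255.1 323.8] [15, 25, 308] [0.4792 0.2194 0.013 ]
scene red [373.5 161.3] [16, 16, 202] [ 0.3968 -0.2433  0.013 ]
scene green [354.7 160.4] [16, 16, 193] [ 0.4414 -0.2151  0.013 ]
at [0.483  0.2562 0.002 ] yaw 78.9 F [-0.9 -0.3  0.4] q [ 0.3   0.32  2.01 -0.    0.82  0.5 ] t 10.15
0.4885,0.259,0.007,78.7 [ 4.  5. -5.] turn 0.2
0.4045,-0.163,0.007,78.7 [-426.    4.   -3.] turn 0.2
```

```bash
python3 -m crank '[[[0,0,-5],0,255],[[0,0,-5],0,255]]'; python3 go.py 0.4885,0.259,0.007,78.7  0.4045,-0.163,0.007,78.7
```

```text
time: 10.35
eef_pos: [0.4894, 0.258, 0.0141]
tcp_rot: [0.773, 0.635, 0.002, 0.001]
contact_force: [0.0, -0.5, -0.3]
opening: -0.001
finger_force: 0.0
at [0.4894 0.258  0.0141] yaw 78.8 F [ 0.  -0.5 -0.3] q [ 0.3   0.3   2.   -0.    0.83  0.5 ] t 10.35
0.4885,0.259,0.007,78.7 [ 1. -1.  7.] turn 0.1
0.4045,-0.163,0.007,78.7 [-429.   -2.    6.] turn 0.1
```

```bash
python3 -m crank '[[[0,0,5],0,255],[[-16,0,5],0,255],[[-32,0,5],0,255],[[-48,0,5],0,255],[[-64,0,5],0,255],[[-80,0,5],0,255],[[-96,0,5],0,255],[[-112,0,5],0,255],[[-128,0,5],0,255],[[-140,0,5],0,255]]'; python3 caps.py wrist; python3 go.py 0.4045,-0.163,0.007,78.7
```

```text
time: 11.35
eef_pos: [0.4598, 0.1186, 0.0063]
tcp_rot: [0.773, 0.635, -0.0, -0.0]
contact_force: [0.8, 0.3, 0.3]
opening: -0.003
finger_force: 0.0
wrist blue [255.1 323.7] [15, 25, 307] [0.4517 0.0797 0.013 ]
at [0.4595 0.1178 0.0061] yaw 78.8 F [0.1 0.  0.4] q [ 0.04  0.17  2.19 -0.    0.78  0.23] t 11.4
0.4045,-0.163,0.007,78.7 [-286.    1.   -1.] turn 0.1
```

```bash
python3 -m crank '[[[-16,0,0],0,255],[[-32,0,0],0,255],[[-48,0,0],0,255],[[-64,0,0],0,255],[[-80,0,0],0,255],[[-96,0,0],0,255],[[-112,0,0],0,255],[[-128,0,0],0,255],[[-142,0,0],0,255],[[-150,0,0],0,255]]'; python3 caps.py wrist; python3 go.py 0.4045,-0.163,0.007,78.7
```

```text
time: 12.4
eef_pos: [0.4311, -0.0278, 0.0064]
tcp_rot: [0.773, 0.635, 0.0, 0.0]
contact_force: [-0.1, -0.6, 0.3]
opening: 0.001
finger_force: 0.1
wrist blue [255.1 323.6] [15, 25, 308] [ 0.423  -0.0668  0.013 ]
at [ 0.4312 -0.0283  0.0064] yaw 78.8 F [-0.1  0.9  0.3] q [-0.3   0.08  2.29 -0.    0.77 -0.1 ] t 12.45
0.4045,-0.163,0.007,78.7 [-137.    0.   -1.] turn 0.1
```

```bash
python3 -m crank '[[[-16,0,0],0,255],[[-32,0,0],0,255],[[-48,0,0],0,255],[[-64,0,0],0,255],[[-80,0,0],0,255],[[-96,0,0],0,255],[[-112,0,0],0,255],[[-126,0,0],0,255],[[-138,0,0],0,255],[[-142,0,0],0,255]]'; python3 caps.py wrist; python3 -m crank '[[[20,0,0],0,255],[[20,0,-50],0,255],[[20,0,-100],0,255],[[100,0,-130],0,255],[[180,0,-130],0,255],[[200,0,-130],0,255],[[200,0,-130],0,255],[[200,0,-130],0,255]]'; python3 caps.py scene top; python3 go.py; python3 - <<'E'
from h import *
c=load('last_scene'); cv2.imwrite('pics/crop2.png',cv2.resize(c['frame'][110:300,200:450],(790,600),interpolation=cv2.INTER_CUBIC))
E
```

```text
time: 13.45
eef_pos: [0.404, -0.167, 0.0065]
tcp_rot: [0.773, 0.635, 0.0, 0.0]
contact_force: [0.1, 0.3, 0.5]
opening: -0.001
finger_force: 0.1
wrist green [359.1 325.8] [27, 27, 367] [ 0.4483 -0.2183  0.013 ]
wrist blue [255.1 323.9] [15, 24, 312] [ 0.3958 -0.2062  0.013 ]
time: 14.3
eef_pos: [0.4426, 0.0338, 0.1368]
tcp_rot: [0.77, 0.637, 0.001, -0.0]
contact_force: [0.4, -0.8, 0.6]
opening: -0.002
finger_force: 0.0
top red [364.2 268.3] [18, 18, 251] [ 0.396  -0.2449  0.013 ]
top green [353.  251.3] [17, 18, 237] [ 0.4404 -0.2164  0.013 ]
top blue [346.5 268.4] [18, 18, 249] [ 0.397  -0.1982  0.013 ]
at [0.4422 0.031  0.1362] yaw 79.0 F [ 0.6  0.3 -0.3] q [-0.16 -0.14  2.21 -0.    1.07  0.03] t 14.4
```

View pics/crop2.png

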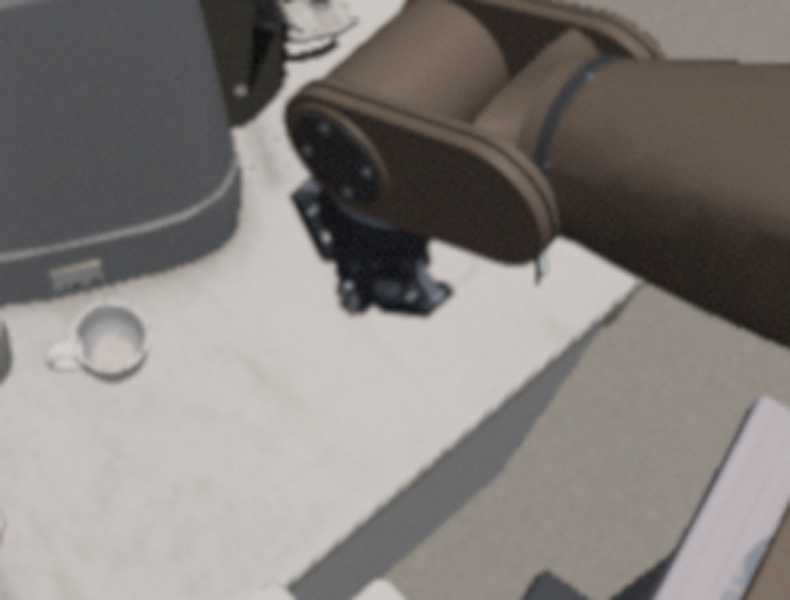

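In this scene view the arm hides the tray, and the hand stands clear of everything at crop (390,250). The cup at (110,340) looks undisturbed. The top camera, which sees all three caps, puts red at (0.396, -0.245), green at (0.440, -0.216) and blue at (0.397, -0.198). All are at least 20 mm past the required line inside the tray.

```bash
python3 -c "
from plant import ctrl
print(ctrl.sign_off())"
```

```text
the job is handed in; nothing more can be done
None
```

I swept the red, green and blue caps into the catch tray with closed fingers, withdrew the hand and handed the job in at about 14.4 s; the last top-camera reading put all three at least 20 mm past the required line, but sign-off returned no verdict.

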